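Fit and lock the lid of a small centrifuge rotor with its tab-lock knob

ROBOT

A 7-joint arm with a two-finger parallel gripper is mounted at the origin on a cart in front of the work surface, level with it; the furniture and walls round the work are solid. World frame = base frame: x ahead of the robot, y to its left, z up, the work surface at z = 0. Lengths are in m, angles in rad, forces in N, time in s.
With the tool pointing down it reaches from about 0.4 to 0.85 m from the base axis. Payload 10.4 kg.
Tool frame: the origin (TCP) lies midway between the tips of the shut fingers; the grasp point (between the pads) lies 19 mm behind it; z points along the fingers, y is the line along which they close (so a half turn about z gives the same grasp; the last joint's range is limited). The gripper opens to 87 mm and grips with 3 to 60 N. Pads are 19 mm wide; open, the fingers measure 117 mm over their backs; the gripper's body (75 mm by 190 mm) begins 51 mm behind the grasp point.
Start: joints at [-1.235, 0.332, -0.065, 1.46, 0.022, 1.35, -0.088], TCP at [0.219, 0.585, 0.223] pointing down, gripper open.
Joint ranges: [-2.6, 2.6], [-0.5, 2.12], [-1.47, 1.34], [0.16, 2.42], [-1.27, 4.41], [0.06, 2.06], [-2.6, 2.6]. Speed limits (rad/s): [2.22, 2.22, 2.79, 2.79, 3.14, 3.14, 3.14].

INTERFACE

Orientations are given as a unit quaternion [x, y, z, w].
In Python, from bench import r gives the robot as it stands.
- The arm moves only by the tool arm_command, never from a script. Its argument "moves" is one flat list of numbers, 4 for each row, row after row: the shift along the tool's x, y, z in cm, then the turn about the tool's z in degrees. A call has 1 to 12 rows; each row shifts and turns the commanded pose from where the row before left it, along the tool's axes as they then stand; what a row does not reach is not made up. A row lasts 1/12 s, in which the tool goes at most 41.7 mm and 7.16 degrees, less where a joint would pass 70% of its speed; a pose out of reach is approached as far as the arm can. A call with a gripper value outside its range is refused whole. "fingers" is the opening in per cent of the stroke, from 0 (shut) to 100 (fully open), set as the call begins (left out, the last holds). The fingers move at their own pace and stop on an object; "squeeze" is the grip in N (left out, the last holds). Time passes only in rows, so rows that do not move let the fingers close. It gives the time, the measured TCP pose, the force, the opening and the grip force at its end, in the units of the state.
- r.read_state(): the state, without advancing time (a new reading comes with each control period).
- r.camera(name): name is "scene" or "top"; returns the picture (400x640x3 uint8, red, green, blue); there is no depth.
- r.camera_info(name): a dict with "fx", "fy", "cx", "cy" (pixels), "k1" (the pictures are not rectified: a ray, as slopes to the right and down, at radius r is drawn at 1 + k1 r^2 times it, then the intrinsics apply), "origin" and "attitude" of the camera in the world. Camera axes: x right, y up, looking along -z (the intrinsics and any distortion apply to the point x, -y, -z); pixel columns grow to the right and rows downward; lengths in m; the calibration is good to about 2 mm. A picture is of the moment at which its call begins. camera_info takes no time and is no camera call.
- r.close_job(): hands the job in; it is judged then, once.
The state is a dict: "time": time; "joint_positions": joint angles; "joint_vel": joint speeds; "joint_torque": joint torques, N m; "ee_pos": TCP position; "eef_rot": TCP orientation; "ft_force": force on the tool from outside, world axes, zero at the start; "torque": the same for the moment, N m; "width": finger opening in m; "grip_force": force on a finger pad.
Only numpy, scipy, OpenCV 4.12 (cv2) and the standard library are available. Lean on these libraries where they do the work, as an engineer would, in place of code of your own. Each camera call takes 0.05 s, during which the arm holds its last target. There are 200 camera calls.

TASK

Close the loaded centrifuge rotor: set its round lid on it so that the two slots in the lid's skirt drop over the two pins at the rotor's rim, then pinch the two spring tabs of the lid's knob, press the lid down against the rotor's spring ring until it sits on the spindle, turn the knob clockwise as far as it goes, and let go so that both tabs spring out and the lid stays locked down. Feel your way, the spindle is not always screwed in equally deep: press and turn with no more than 20 N between lid and rotor, and leave the other things on the bench where they are.

Things in the scene. Friction and masses are not known exactly. Their poses are not given: they have to be found in the camera images.
- rotor: Small dark metal centrifuge rotor, 100 mm across, rim 68.5 mm above the bench, loaded with twelve white-capped tubes; fixed on a round grey stand (120 mm across, 9 mm high at its edge). Origin: on the axis, at the bench; z up. Two steel pins at +x and -x of the rim. Spindle in the middle: 18 mm thick up to a shoulder, then 10 mm, with a pointed nose and two lugs to +x and -x, 9.5 mm from the axis.
- rotor_pin (a point): Outer end of one of two steel pins, 5 mm thick, that stick out 7 mm from the rotor's rim at +x (this one) and -x; 66 mm above the bench, 57 mm from the axis.
- ring_top (a point): On the rotor's axis at the free height of the black spring ring (radius 41 to 48 mm) in the rotor's rim, 80 mm above the bench. The ring sinks up to 13 mm: 4.5 N to start, 0.4 N more per mm. The lid must go down by 2 to 12 mm, as deep as the spindle happens to be screwed in (not measured; its nose is 100.5 mm high, give or take 4.5); then it sits hard on the spindle's shoulder.
- lid: Loose round metal lid, 110 mm across, about 0.2 kg, lying knob up. Origin: on its axis at the lower edge of the skirt, z up. Skirt 0 to 15 mm (inner radius 52.5), plate 15 to 18, notched collar of radius 21 up to 24 mm, knob 24 to 49 mm high. Resting on the spring ring its origin is 65 mm above the rotor's, locked 54 to 63 mm; with the slots missing the pins it stands on them at 68.5 mm.
- lid_slot (a point): Middle of one of the two slots in the lid's skirt, 10 mm wide, open below, at +x (this one, 54 mm from the axis, 7.5 mm up) and -x. They go over the rotor's pins, so the lid fits either way round (half a turn apart).
- knob_grip (a point): On the axis of the round black knob (34 mm thick, hollow), 35 mm above the lid's origin; frame turns with the knob. Facing its +x and -x: fixed flat grips, 16 mm wide, 26 to 46 mm above the lid's origin, 38 mm apart. Facing +y and -y: spring tabs, 15 mm wide, 26 to 44 mm high, 48 mm over both (39 mm pinched). The knob goes over the spindle with 1.5 mm of play all round.
- knob (a joint): Angle of the knob on the lid, rad, growing clockwise from above: 0 open (start; knob axes = lid axes), 1.31 locked, stop at 1.33; friction 0.08 N m. At 0 and 1.31 teeth on the tabs stand in notches of the collar (0.06 rad of play): it turns only with both tabs pinched and, on the rotor, with the lid pressed onto the shoulder (some 10 N): else its inner lugs strike the spindle's at 0.5.
- tab_a (a joint): How far the tab facing the knob's +y is pushed in, m: 0 out, 0.0045 fully in (4 N to start, 8 N fully in). The knob is free from about 0.004 on both; pinch with some 30 N. It comes fully out again only when its tooth stands in a notch.
- tab_b (a joint): The same for the other tab, facing the knob's -y.
- timer: Bystander: flat grey square timer, 62x62x20 mm, behind the work.
- forceps: Bystander: steel forceps, 129 mm long, left.
- petri_dish: Bystander: clear petri dish, 94 mm across, 16 mm high, right.
Mind the look-alikes: they are no part of the job. There is more than one size of the rotor; the job needs the middle-sized.

How it is judged:
By the outcome, as a careful person would: the job done as asked, in the order asked, and still so for the second after the job is handed in, with the robot touching nothing.
It also fails if it takes over 70 s, if anything falls off the work surface, if the arm or the gripper's body presses on something with over 40 N, if the wrist force passes 120 N, or if a joint passes its speed limit or range.

## Working session

There is one attempt and no reset: what is moved stays moved. The work goes in short steps, Python scripts to look and compute and a tool call to move; the robot and the scene stay as the last step left them, time stands still between calls to the robot, and variables do not carry over. Pictures are saved under pics/ and viewed, at most 10 in all, crops included, and the job is handed in when it is done.

Besides the shell and the picture viewer there is one more tool, called after "Request:" as a command line: name --argument value ..., lists and objects as JSON in quotes. arm_command: Moves the arm, as the interface text tells. Its arguments: {"type":"object","properties":{"moves":{"type":"array"},"fingers":{"type":"number"},"squeeze":{"type":"number"}},"required":["moves"]}

```bash
mkdir -p pics
python3 - <<'E'
from bench import r
import cv2
for n in("scene","top"):
    cv2.imwrite(f"pics/{n}0.png",r.camera(n)[...,::-1]); print(r.camera_info(n))
print(r.read_state())
E
```

```text
{'fx': 459.6191885070849, 'fy': 459.6191885070849, 'cx': 320.18163951079777, 'cy': 192.38585282284083, 'k1': -0.07530451525240303, 'origin': array([-0.11727431, -0.51904307,  1.11993861]), 'attitude': array([ 0.31849537, -0.12513075, -0.34221581,  0.87509504])}
{'fx': 392.80155794548284, 'fy': 392.80155794548284, 'cx': 319.5584737526977, 'cy': 201.853534001264, 'k1': 0.017213641191905153, 'origin': array([0.26105077, 0.11380915, 1.52314909]), 'attitude': array([-0.05662385,  0.05712525,  0.71481942, -0.69466801])}
{'time': 0.1, 'joint_positions': array([-1.23457951,  0.33281059, -0.06471717,  1.46082008,  0.02159816,
        1.34991559, -0.08852439]), 'joint_vel': array([ 0.00114634, -0.00240734,  0.00016586, -0.00194991, -0.00272011,
        0.00117949, -0.00033816]), 'joint_torque': array([ 1.00921388e-03, -6.24533987e+01,  2.46021064e-02, -3.90719783e+01,
       -6.13882206e-02,  3.66321404e-02,  8.79807340e-05]), 'ee_pos': array([0.21935361, 0.58488336, 0.22185014]), 'eef_rot': array([ 1.78442618e-01,  9.83950119e-01, -6.22884699e-04, -8.81803381e-05]), 'ft_force': array([ 0.07559854, -0.02084995,  0.37385379]), 'torque': array([-0.03120155,  0.03553464,  0.02295925]), 'grip_force': 0.0, 'width': 0.0870881669614289}
```

View pics/scene0.png

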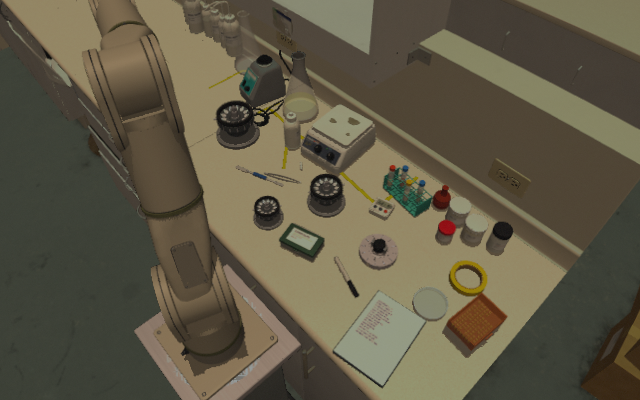

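View pics/top0.png

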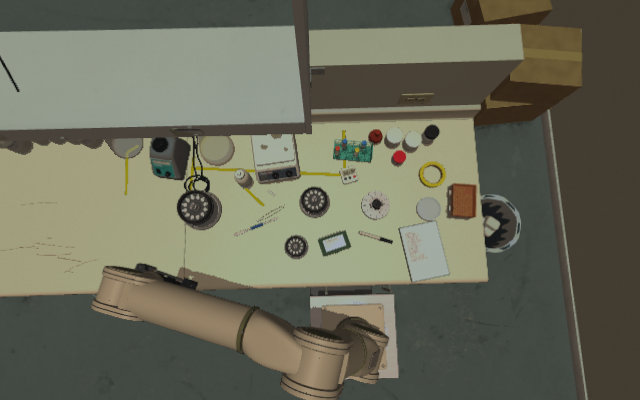

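Three rotors are visible: top image (197,208) is large, (315,201) middle and (296,246) small. The middle one, at scene (326,190), fits the job. The lid is at top (376,205), scene (379,249). I'll confirm with an enlarged crop.

```bash
cat > h.py <<'E'
import numpy as np, cv2
from bench import r
from scipy.spatial.transform import Rotation as R
CI={n:r.camera_info(n) for n in("scene","top")}
def proj(n,P):
    c=CI[n]; p=(np.atleast_2d(P)-c["origin"])@R.from_quat(c["attitude"]).as_matrix()
    s=np.c_[p[:,0]/-p[:,2],-p[:,1]/-p[:,2]]; s=s*(1+c["k1"]*(s**2).sum(1,keepdims=True))
    return s*[c["fx"],c["fy"]]+[c["cx"],c["cy"]]
def back(n,uv,z):
    c=CI[n]; d=(np.array(uv,float)-[c["cx"],c["cy"]])/[c["fx"],c["fy"]]; s=d.copy()
    for _ in range(20): s=d/(1+c["k1"]*(s@s))
    v=R.from_quat(c["attitude"]).apply([s[0],-s[1],-1]); o=c["origin"]
    return o+v*(z-o[2])/v[2]
def crop(img,u,v,w,h,k,grid=10):
    u0,v0=int(u-w/2),int(v-h/2); c=cv2.resize(img[v0:v0+h,u0:u0+w],None,fx=k,fy=k,interpolation=cv2.INTER_CUBIC)
    for x in range(u0-u0%-grid,u0+w,grid):
        cv2.line(c,(int((x-u0+.5)*k),0),(int((x-u0+.5)*k),5),(0,255,255),1); cv2.putText(c,str(x),(int((x-u0+.5)*k)-10,16),0,.35,(0,255,255))
    for y in range(v0-v0%-grid,v0+h,grid):
        cv2.line(c,(0,int((y-v0+.5)*k)),(5,int((y-v0+.5)*k)),(0,255,255),1); cv2.putText(c,str(y),(7,int((y-v0+.5)*k)+4),0,.35,(0,255,255))
    return c
E
python3 - <<'E'
from h import *
t=cv2.imread("pics/top0.png"); s=cv2.imread("pics/scene0.png")
m=np.vstack([np.hstack([crop(t,315,201,50,37,8),crop(t,376,205,50,37,8)]),np.hstack([crop(s,326,193,50,37,8),crop(s,379,249,50,37,8)])])
cv2.imwrite("pics/m0.png",m)
print(back("top",(315,201),.07),back("scene",(326,183),.07)); print(back("top",(376,205),.05),back("scene",(379,244),.05))
E
```

```text
[0.500802   0.12638607 0.07      ] [0.52007715 0.14313225 0.07      ]
[ 0.48208776 -0.10428149  0.05      ] [ 0.48628682 -0.10871924  0.05      ]
```

View pics/m0.png

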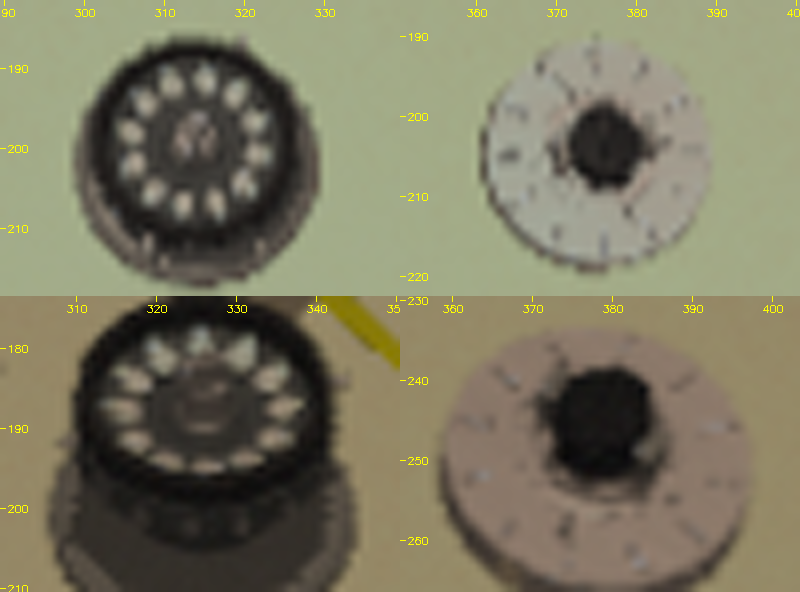

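```bash
cat >> h.py <<'E'
def avg(n,k=6): return np.clip(np.mean([r.camera(n) for _ in range(k)],0),0,255).astype(np.uint8)[...,::-1].copy()
def ov(img,n,u,v,w,h,k,polys):
    c=crop(img,u,v,w,h,k); u0,v0=int(u-w/2),int(v-h/2)
    for P,col in polys:
        q=((proj(n,P)-[u0-.5,v0-.5])*k*16).round().astype(int); cv2.polylines(c,[q.reshape(-1,1,2)],False,col,1,cv2.LINE_AA,4)
    return c
def circ(x,y,z,rad): a=np.linspace(0,2*np.pi,73); return np.c_[x+rad*np.cos(a),y+rad*np.sin(a),0*a+z]
def seg(x,y,z,r0,r1,a): return np.array([[x+q*np.cos(a),y+q*np.sin(a),z] for q in(r0,r1)])
def rotor(x,y,a): return [(circ(x,y,.0685,.05),(0,255,0)),(circ(x,y,.009,.06),(255,128,0))]+[(seg(x,y,.066,.05,.057,a+b),(0,0,255)) for b in(0,np.pi)]
def lid(x,y,a,z=0): return [(circ(x,y,z+.018,.055),(0,255,0)),(circ(x,y,z+.049,.017),(255,128,0))]+[(np.array([[x+.054*np.cos(a+b),y+.054*np.sin(a+b),z+h] for h in(0,.015)]),(0,0,255)) for b in(0,np.pi)]+[(seg(x,y,z+.044,.017,.024,a+b),(255,0,255)) for b in(np.pi/2,-np.pi/2)]
E
python3 - <<'E'
from h import *
t=avg("top");s=avg("scene"); cv2.imwrite("pics/t1.png",t);cv2.imwrite("pics/s1.png",s)
p,q=back("top",(319.5,187),.066),back("top",(308,212.5),.066); c=(p+q)/2; a=np.arctan2(*(p-q)[1::-1]); print(c,a,np.linalg.norm(p-q))
p2,q2=back("scene",(343,184),.066),back("scene",(308.5,191),.066); print((p2+q2)/2,np.linalg.norm(p2-q2),np.arctan2(*(p2-q2)[1::-1]))
g,h=back("top",(370.5,205),.035),back("top",(381.5,203),.035); g2,h2=back("scene",(371,243),.035),back("scene",(386,248),.035)
al=np.arctan2(*(g-h)[1::-1])-np.pi/2; print((g+h)/2,al,np.linalg.norm(g-h),(g2+h2)/2,np.arctan2(*(g2-h2)[1::-1])-np.pi/2,np.linalg.norm(g2-h2))
L=back("top",(376.2,203.8),.049); print(L, back("scene",(378.5,243),.049))
m=np.vstack([np.hstack([ov(t,"top",314,201,50,37,8,rotor(c[0],c[1],a)),ov(t,"top",375,205,50,37,8,lid(L[0],L[1],al))]),np.hstack([ov(s,"scene",326,193,50,37,8,rotor(c[0],c[1],a)),ov(s,"scene",377,252,50,37,8,lid(L[0],L[1],al))])])
cv2.imwrite("pics/m1.png",m)
E
```

```text
[0.50661266 0.1308733  0.066     ] -0.4450216791263402 0.10634589539661651
[0.50989985 0.13283362 0.066     ] 0.10815398219578125 -0.48438677209938774
[ 0.48821313 -0.10670798  0.035     ] 0.15273663358327205 0.043001406074194205 [ 0.48995242 -0.10536852  0.035     ] 0.4344097392885029 0.044335897881153746
[ 0.48682102 -0.10542532  0.049     ] [ 0.48828719 -0.1051167   0.049     ]
```

View pics/m1.png

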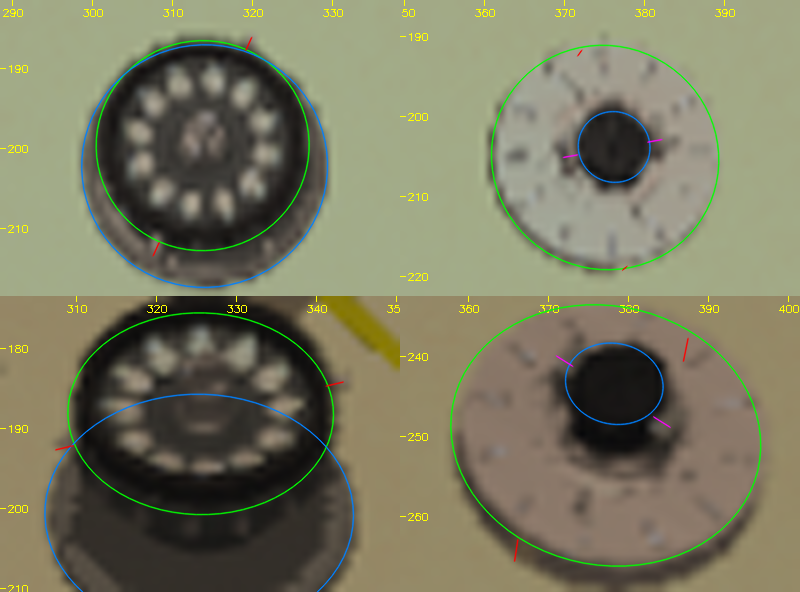

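Run:
```python
from h import *
t=cv2.imread("pics/t1.png");s=cv2.imread("pics/s1.png")
g=lambda i:(255*(i/255.)**.5).astype(np.uint8)
x,y=.4875,-.1055
def bx(a):
    out=[]
    for b,(r1,w,h) in {0:(.019,.008,.046),np.pi:(.019,.008,.046),np.pi/2:(.024,.0075,.044),-np.pi/2:(.024,.0075,.044)}.items():
        c,sn=np.cos(a+b),np.sin(a+b)
        P=[[x+r1*c-v*sn,y+r1*sn+v*c,z] for v,z in((-w,.026),(w,.026),(w,h),(-w,h),(-w,.026))]
        out.append((np.array(P),(0,255,0) if r1<.02 else (255,0,255)))
    return out
k=15;W,H=26,19
row=lambda a:np.hstack([ov(g(t),"top",376,204,W,H,k,a),ov(g(s),"scene",379,246,W,H,k,a)])
cv2.imwrite("pics/k1.png",np.vstack([row([]),row(bx(.3))]))
```

```text
(no output)
```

View pics/k1.png

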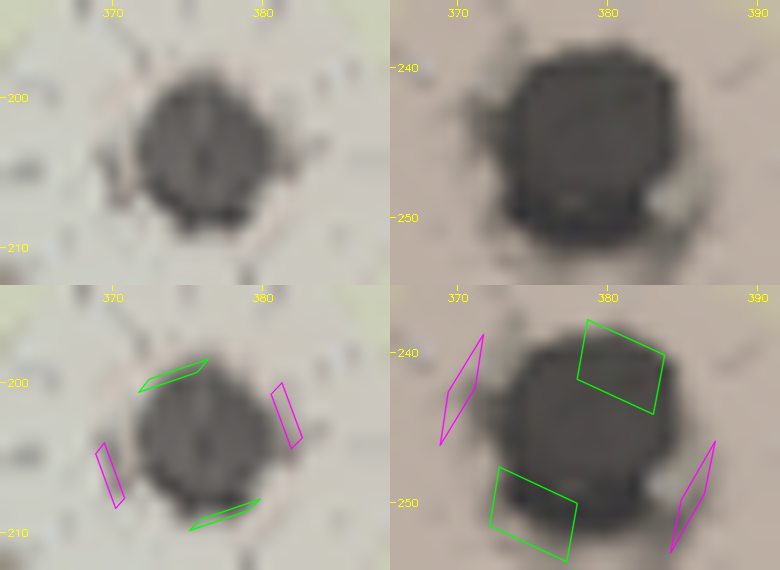

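Fitted: rotor at about (0.508, 0.132), pins at yaw about -0.46 rad; lid at (0.4875, -0.1055), yaw about 0.2 rad. The tabs are at top (370,205)/(382,204) and the fixed flats face up and down in the image. I'll carry the lid by the flats, since closing on them aligns the yaw, then regrip on the tabs.

```bash
cat > p.py <<'E'
import sys
from h import *
# usage: p.py x y z yaw_deg nrows  -> suggested rows (first call and rest)
x,y,z,ps,n=map(float,sys.argv[1:6]); n=int(n)
st=r.read_state(); M=R.from_quat(st["eef_rot"]).as_matrix(); y0=np.degrees(np.arctan2(M[1,1],M[0,1]))
dps=(ps-y0+90)%180-90; d=(np.array([x,y,z])-st["ee_pos"])/n
print("now",st["time"],st["ee_pos"].round(4),"yaw",round(y0,2),"turn",round(-dps,1),"step mm",np.linalg.norm(d)*1e3,"q",st["joint_positions"].round(2),"F",st["ft_force"].round(1))
out=[]
for i in range(n):
    a=np.radians(y0+dps*i/n); out+=[round(100*(-d[0]*np.sin(a)+d[1]*np.cos(a)),2),round(100*(d[0]*np.cos(a)+d[1]*np.sin(a)),2),round(-100*d[2],2),round(-dps/n,2)]
for i in range(0,len(out),48): print(out[i:i+48])
E
python3 p.py .4875 -.1055 .14 11.5 24
```

```text
now 0.7 [0.2194 0.5852 0.2226] yaw 69.45 turn 57.9 step mm 31.06316635926781 q [-1.23  0.33 -0.06  1.46  0.02  1.35 -0.09] F [ 0.6 -0.1  0.2]
[np.float64(-2.06), np.float64(-2.3), np.float64(0.34), np.float64(2.41), np.float64(-2.15), np.float64(-2.21), np.float64(0.34), np.float64(2.41), np.float64(-2.24), np.float64(-2.12), np.float64(0.34), np.float64(2.41), np.float64(-2.33), np.float64(-2.02), np.float64(0.34), np.float64(2.41), np.float64(-2.41), np.float64(-1.93), np.float64(0.34), np.float64(2.41), np.float64(-2.49), np.float64(-1.82), np.float64(0.34), np.float64(2.41), np.float64(-2.57), np.float64(-1.72), np.float64(0.34), np.float64(2.41), np.float64(-2.64), np.float64(-1.61), np.float64(0.34), np.float64(2.41), np.float64(-2.7), np.float64(-1.49), np.float64(0.34), np.float64(2.41), np.float64(-2.76), np.float64(-1.38), np.float64(0.34), np.float64(2.41), np.float64(-2.82), np.float64(-1.26), np.float64(0.34), np.float64(2.41), np.float64(-2.87), np.float64(-1.14), np.float64(0.34), np.float64(2.41)]
[np.float64(-2.91), np.float64(-1.02), np.float64(0.34), np.float64(2.41), np.float64(-2.95), np.float64(-0.89), np.float64(0.34), np.float64(2.41), np.float64(-2.99), np.float64(-0.77), np.float64(0.34), np.float64(2.41), np.float64(-3.02), np.float64(-0.64), np.float64(0.34), np.float64(2.41), np.float64(-3.04), np.float64(-0.52), np.float64(0.34), np.float64(2.41), np.float64(-3.06), np.float64(-0.39), np.float64(0.34), np.float64(2.41), np.float64(-3.08), np.float64(-0.26), np.float64(0.34), np.float64(2.41), np.float64(-3.08), np.float64(-0.13), np.float64(0.34), np.float64(2.41), np.float64(-3.09), np.float64(0.0), np.float64(0.34), np.float64(2.41), np.float64(-3.08), np.float64(0.13), np.float64(0.34), np.float64(2.41), np.float64(-3.08), np.float64(0.26), np.float64(0.34), np.float64(2.41), np.float64(-3.06), np.float64(0.39), np.float64(0.34), np.float64(2.41)]
```

Request:
arm_command --moves '[-2.0, -2.3, 0, 2.4, -2.1, -2.2, 0, 2.4, -2.2, -2.1, 0, 2.4, -2.3, -2.0, 0, 2.4, -2.4, -1.9, 0, 2.4, -2.5, -1.8, 0, 2.4, -2.6, -1.7, 0, 2.4, -2.6, -1.6, 0, 2.4, -2.7, -1.5, 0, 2.4, -2.8, -1.4, 0, 2.4, -2.8, -1.3, 0, 2.4, -2.9, -1.1, 0, 2.4]' --fingers 100

```text
time: 1.7
ee_pos: [0.3533, 0.2399, 0.2228]
eef_rot: [0.418, 0.908, 0.0, -0.0]
ft_force: [0.6, -0.8, 0.6]
width: 0.0874
grip_force: 0.0
```

Request:
arm_command --moves '[-2.9, -1.0, 0.4, 2.4, -2.9, -0.9, 0.4, 2.4, -3.0, -0.8, 0.4, 2.4, -3.0, -0.6, 0.4, 2.4, -3.0, -0.5, 0.4, 2.4, -3.1, -0.4, 0.4, 2.4, -3.1, -0.3, 0.4, 2.4, -3.1, -0.1, 0.4, 2.4, -3.1, 0, 0.4, 2.4, -3.1, 0.1, 0.4, 2.4, -3.1, 0.3, 0.4, 2.4, -3.1, 0.4, 0.4, 2.4]'

```text
time: 2.7
ee_pos: [0.4891, -0.1053, 0.1747]
eef_rot: [0.631, 0.776, 0.0, 0.0]
ft_force: [0.5, 0.5, 0.0]
width: 0.087
grip_force: 0.0
```

```bash
sed -i 's/print(out\[i:i+48\])/print(*out[i:i+48])/' p.py; python3 p.py .4875 -.1055 .028 11.5 6
```

```text
now 2.7 [ 0.4891 -0.1053  0.1747] yaw 11.74 turn 0.2 step mm 24.45453070905293 q [-0.52  0.09  0.68  1.88 -0.06  1.19  0.39] F [0.5 0.5 0. ]
0.0 -0.03 2.45 0.04 0.0 -0.03 2.45 0.04 0.0 -0.03 2.45 0.04 0.0 -0.03 2.45 0.04 0.0 -0.03 2.45 0.04 0.0 -0.03 2.45 0.04
```

Request:
arm_command --moves '[0, -0.1, 3, 0, 0, -0.1, 3, 0, 0, 0, 3, 0, 0, 0, 2.5, 0, 0, 0, 1.5, 0, 0, 0, 1, 0, 0, 0, 0.6, 0, 0, 0, 0, 0]'

```text
time: 3.37
ee_pos: [0.4864, -0.1042, 0.028]
eef_rot: [0.63, 0.776, -0.0, -0.0]
ft_force: [-1.2, -0.2, 0.3]
width: 0.0872
grip_force: 0.0
```

Request:
arm_command --moves '[0, 0, 0, 0, 0, 0, 0, 0, 0, 0, 0, 0, 0, 0, 0, 0, 0, 0, 0, 0, 0, 0, 0, 0, 0, 0, 0, 0, 0, 0, 0, 0, 0, 0, 0, 0, 0, 0, 0, 0]' --fingers 0 --squeeze 20

```text
time: 4.2
ee_pos: [0.4868, -0.1042, 0.0286]
eef_rot: [0.63, 0.776, 0.0, 0.0]
ft_force: [0.1, 0.4, 0.4]
width: 0.0382
grip_force: 20.0
```

Run:
```python
from h import *
t=avg("top",4);s=avg("scene",4); cv2.imwrite("pics/t2.png",t);cv2.imwrite("pics/s2.png",s)
M=R.from_quat(r.read_state()["eef_rot"]).as_matrix();print(r.read_state()["ee_pos"],np.degrees(np.arctan2(M[1,1],M[0,1])),r.read_state()["width"],r.read_state()["torque"])
a=np.arctan2(M[1,1],M[0,1]);p=r.read_state()["ee_pos"]
L=lid(p[0],p[1],a)
cv2.imwrite("pics/g2.png",np.hstack([ov(t,"top",375,205,50,60,8,L),ov(s,"scene",377,246,50,60,8,L)]))
```

```text
[ 0.48678102 -0.10422318  0.02857192] 11.842266258402452 0.03798262513949904 [-0.00209014 -0.14678901  0.00395109]
```

View pics/g2.png

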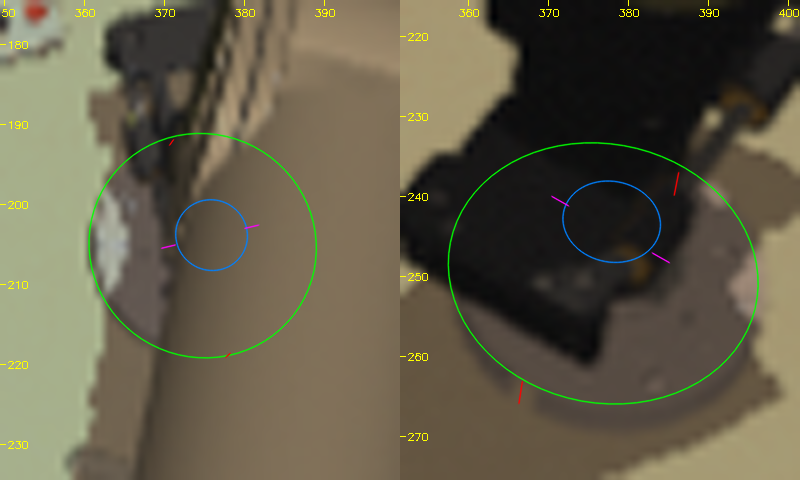

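```bash
python3 - <<'E'
from h import *
from scipy.optimize import minimize
def sil(n,x,y,cyl,sz):
    K=8; im=np.zeros((sz[3]*K,sz[2]*K),np.uint8)
    for R_,z0,z1 in cyl:
        q=proj(n,np.vstack([circ(x,y,z0,R_),circ(x,y,z1,R_)])); h=cv2.convexHull(((q-[sz[0]-.5,sz[1]-.5])*K).astype(np.float32))
        cv2.fillPoly(im,[(h*16).round().astype(np.int32)],255,shift=4)
    return cv2.resize(im,(sz[2],sz[3]),interpolation=cv2.INTER_AREA)/255.
rot=[(.06,0,.009),(.05,.009,.0685),(.048,.0685,.08)]; ld=[(.055,0,.018)]
for name,cyl,x0,y0,b in(("rotor",rot,.507,.1315,{"top":(290,178,50,46),"scene":(300,168,55,55)}),("lid",ld,.487,-.105,{"top":(355,184,42,42),"scene":(352,226,54,48)})):
    for n in b:
        u,v,w,h=b[n]; im=cv2.imread("pics/%s1.png"%n[0])[v:v+h,u:u+w].astype(float)
        def f(p):
            m=sil(n,p[0],p[1],cyl,b[n]); mf=m>.95; bg=m<.05
            B=np.median(im[bg],0); d=np.linalg.norm(im-B,axis=2); 
            a=np.clip(d/60 if name=="rotor" else d/35,0,1); return ((a-m)**2).sum()
        best=min(((f((x0+i*1e-3,y0+j*1e-3)),x0+i*1e-3,y0+j*1e-3) for i in range(-6,7) for j in range(-6,7)))
        q=minimize(f,best[1:],method="Nelder-Mead",options=dict(initial_simplex=np.array([best[1:]]*3)+[[0,0],[.001,0],[0,.001]])); print(name,n,q.x.round(4),q.fun)
E
python3 p.py .5075 .1325 .17 -26.4 12
```

```text
rotor top [0.5082 0.1309] 52.672079148994044
rotor scene [0.5093 0.1311] 241.63793349329677
lid top [ 0.4858 -0.105 ] 116.1577403601609
lid scene [ 0.4874 -0.1078] 108.04986834496468
now 4.6 [ 0.4868 -0.1042  0.0286] yaw 11.84 turn 38.2 step mm 23.04419679917227 q [-0.45  0.3   0.64  2.02 -0.23  0.89  0.53] F [1.2 0.5 0.3]
1.9 0.57 -1.18 3.19 1.92 0.47 -1.18 3.19 1.95 0.36 -1.18 3.19 1.96 0.25 -1.18 3.19 1.98 0.14 -1.18 3.19 1.98 0.03 -1.18 3.19 1.98 -0.08 -1.18 3.19 1.97 -0.19 -1.18 3.19 1.96 -0.3 -1.18 3.19 1.94 -0.41 -1.18 3.19 1.91 -0.51 -1.18 3.19 1.88 -0.62 -1.18 3.19
```

Request:
arm_command --moves '[0, 0, -0.5, 0, 0, 0, -1, 0, 0, 0, -2, 0, 0, 0, -3, 0, 0, 0, -3, 0, 0, 0, -3, 0, 0, 0, -1.5, 0, 0, 0, -0.5, 0, 0, 0, 0, 0]'

```text
time: 5.35
ee_pos: [0.4871, -0.1043, 0.1748]
eef_rot: [0.63, 0.776, 0.001, 0.001]
ft_force: [0.3, -0.1, -2.0]
width: 0.0377
grip_force: 20.0
```

Request:
arm_command --moves '[1.9, 0.6, 0, 3.2, 1.9, 0.5, 0, 3.2, 1.9, 0.4, 0, 3.2, 2.0, 0.2, 0, 3.2, 2.0, 0.1, 0, 3.2, 2.0, 0, 0, 3.2, 2.0, -0.1, 0, 3.2, 2.0, -0.2, 0, 3.2, 2.0, -0.3, 0, 3.2, 1.9, -0.4, 0, 3.2, 1.9, -0.5, 0, 3.2, 1.9, -0.6, 0, 3.2]'

```text
time: 6.35
ee_pos: [0.5066, 0.1337, 0.1717]
eef_rot: [0.851, 0.525, -0.002, -0.0]
ft_force: [0.5, -0.0, -1.4]
width: 0.0377
grip_force: 20.0
```

```bash
python3 p.py .5085 .1323 .13 -26.4 4
```

```text
now 6.35 [0.5066 0.1337 0.1717] yaw -26.73 turn -0.3 step mm 10.448899085915068 q [-0.82  0.15  0.52  1.82 -0.08  1.2  -0.74] F [ 0.5 -0.  -1.4]
-0.01 0.06 1.04 -0.08 -0.01 0.06 1.04 -0.08 -0.01 0.06 1.04 -0.08 -0.01 0.06 1.04 -0.08
```

Request:
arm_command --moves '[0, 0.1, 1, 0, 0, 0.1, 1, -0.3, 0, 0, 1, 0, 0, 0, 0.7, 0, 0, 0, 0, 0, 0, 0, 0, 0, 0, 0, 0, 0]'

```text
time: 6.93
ee_pos: [0.5096, 0.1319, 0.1368]
eef_rot: [0.849, 0.528, 0.0, 0.0]
ft_force: [-0.3, 0.2, -1.7]
width: 0.0379
grip_force: 20.0
```

```bash
python3 - <<'E'
from h import *
t=avg("top",3);s=avg("scene",3); cv2.imwrite("pics/t3.png",t);cv2.imwrite("pics/s3.png",s)
st=r.read_state();M=R.from_quat(st["eef_rot"]).as_matrix();p=st["ee_pos"];a=np.arctan2(M[1,1],M[0,1]);print(p,np.degrees(a),st["ft_force"])
o=p-M[:,0]*.0012
L=lid(o[0],o[1],a,p[2]-.0286)+rotor(.508,.1312,-.46)
cv2.imwrite("pics/g3.png",np.hstack([ov(t,"top",314,198,50,60,8,L),ov(s,"scene",326,186,50,60,8,L)]))
E
python3 p.py .5085 .1323 .13 -26.4 4
```

```text
[0.50954869 0.1324239  0.13685137] -26.25659741190521 [ 0.34210655  0.43082381 -2.99730005]
now 7.2333 [0.5095 0.1324 0.1369] yaw -26.26 turn 0.1 step mm 1.7330687797370221 q [-0.81  0.19  0.52  1.86 -0.11  1.12 -0.71] F [ 0.3  0.4 -3. ]
-0.01 -0.02 0.17 0.04 -0.01 -0.02 0.17 0.04 -0.01 -0.02 0.17 0.04 -0.01 -0.02 0.17 0.04
```

View pics/g3.png

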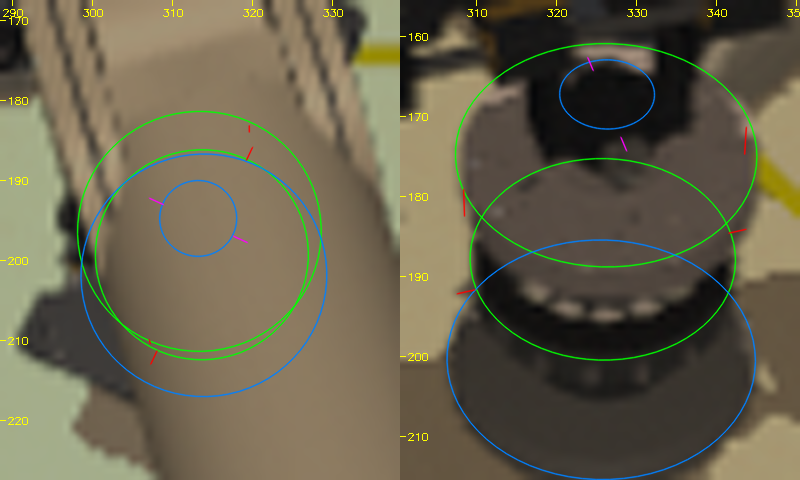

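Request:
arm_command --moves '[0, -0.1, 0.5, 0, 0, 0, 0.5, 0, 0, 0, 0.5, 0, 0, 0, 0.5, 0, 0, 0, 0.5, 0, 0, 0, 0.5, 0, 0, 0, 0, 0, 0, 0, 0, 0]'

```text
time: 7.9
ee_pos: [0.5083, 0.1327, 0.1062]
eef_rot: [0.849, 0.528, -0.0, -0.0]
ft_force: [0.2, -0.4, -1.2]
width: 0.0379
grip_force: 20.0
```

Request:
arm_command --moves '[0, 0, 0.15, 0, 0, 0, 0.15, 0, 0, 0, 0.15, 0, 0, 0, 0, 0, 0, 0, 0, 0]'

```text
time: 8.32
ee_pos: [0.5085, 0.1328, 0.102]
eef_rot: [0.849, 0.528, -0.0, -0.0]
ft_force: [0.6, -0.7, -2.7]
width: 0.0383
grip_force: 20.0
```

Request:
arm_command --moves '[0, 0, 0.1, 0, 0, 0, 0.1, 0, 0, 0, 0.1, 0, 0, 0, 0.1, 0, 0, 0, 0, 0, 0, 0, 0, 0]'

```text
time: 8.82
ee_pos: [0.5085, 0.1328, 0.098]
eef_rot: [0.849, 0.528, -0.0, -0.0]
ft_force: [0.0, -0.7, -1.0]
width: 0.0385
grip_force: 20.0
```

Request:
arm_command --moves '[0, 0, 0.1, 0, 0, 0, 0.1, 0, 0, 0, 0, 0, 0, 0, 0, 0]'

```text
time: 9.15
ee_pos: [0.5085, 0.1328, 0.096]
eef_rot: [0.849, 0.528, 0.0, -0.0]
ft_force: [-0.3, 0.5, -3.2]
width: 0.038
grip_force: 20.0
```

Request:
arm_command --moves '[0, 0, 0.1, 0, 0, 0, 0.1, 0, 0, 0, 0, 0, 0, 0, 0, 0]'

```text
time: 9.48
ee_pos: [0.5086, 0.133, 0.094]
eef_rot: [0.849, 0.528, 0.0, -0.0]
ft_force: [-0.0, 0.8, -2.0]
width: 0.0381
grip_force: 20.0
```

Request:
arm_command --moves '[0, 0, 0.1, 0, 0, 0, 0, 0, 0, 0, 0, 0]'

```text
time: 9.73
ee_pos: [0.5087, 0.1331, 0.0933]
eef_rot: [0.849, 0.528, 0.0, -0.0]
ft_force: [-0.4, 1.5, 2.2]
width: 0.0379
grip_force: 20.0
```

```bash
cat > f.py <<'E'
from h import *
a=[]
for i in range(4): r.camera("top"); a.append(r.read_state())
print("F",np.mean([s["ft_force"] for s in a],0).round(2),"T",np.mean([s["torque"] for s in a],0).round(3),"p",np.mean([s["ee_pos"] for s in a],0).round(4),"w",np.mean([s["width"] for s in a])*1e3,"t",a[-1]["time"])
M=R.from_quat(a[-1]["eef_rot"]).as_matrix();print("yaw",np.degrees(np.arctan2(M[1,1],M[0,1])).round(2))
E
python3 f.py
```

```text
F [0.43 1.67 1.71] T [0.384 0.028 0.102] p [0.5087 0.1331 0.0933] w 38.246313954458756 t 9.9333
yaw -26.25
```

Request:
arm_command --moves '[0, 0, 0, 0, 0, 0, 0, 0, 0, 0, 0, 0, 0, 0, 0, 0, 0, 0, 0, 0, 0, 0, 0, 0]' --fingers 100

```text
time: 10.43
ee_pos: [0.5084, 0.1327, 0.093]
eef_rot: [0.849, 0.528, -0.0, -0.0]
ft_force: [0.0, -0.3, 0.3]
width: 0.0701
grip_force: 0.0
```

Request:
arm_command --moves '[-0.1, 0, 0, 0, 0, 0, 0, -7, 0, 0, 0, -7, 0, 0, 0, -7, 0, 0, 0, -7, 0, 0, 0, -7, 0, 0, 0, -7, 0, 0, 0, -7, 0, 0, 0, -7, 0, 0, 0, -7, 0, 0, 0, -7, 0, 0, 0, -7]'

```text
time: 11.43
ee_pos: [0.508, 0.1318, 0.093]
eef_rot: [0.333, 0.943, 0.0, -0.0]
ft_force: [0.0, 0.5, 0.4]
width: 0.0869
grip_force: 0.0
```

Request:
arm_command --moves '[0, 0, 0, -7, 0, 0, 0, -6, 0, 0, 0, 0, 0, 0, 0, 0]'

```text
time: 11.77
ee_pos: [0.5081, 0.1318, 0.093]
eef_rot: [0.229, 0.973, 0.0, -0.0]
ft_force: [0.6, -0.5, 0.2]
width: 0.087
grip_force: 0.0
```

```bash
python3 f.py
python3 - <<'E'
from h import *
t=avg("top",2);s=avg("scene",2); cv2.imwrite("pics/t4.png",t);cv2.imwrite("pics/s4.png",s)
a=-.458
L=lid(.508,.1316,a,.065)
cv2.imwrite("pics/g4.png",np.hstack([ov(t,"top",314,198,50,60,8,L),ov(s,"scene",326,186,50,60,8,L)]))
E
```

```text
F [-0.02  0.03  0.58] T [-0.019 -0.015 -0.02 ] p [0.5081 0.1318 0.093 ] w 86.99262501674745 t 11.9667
yaw 63.62
```

View pics/g4.png

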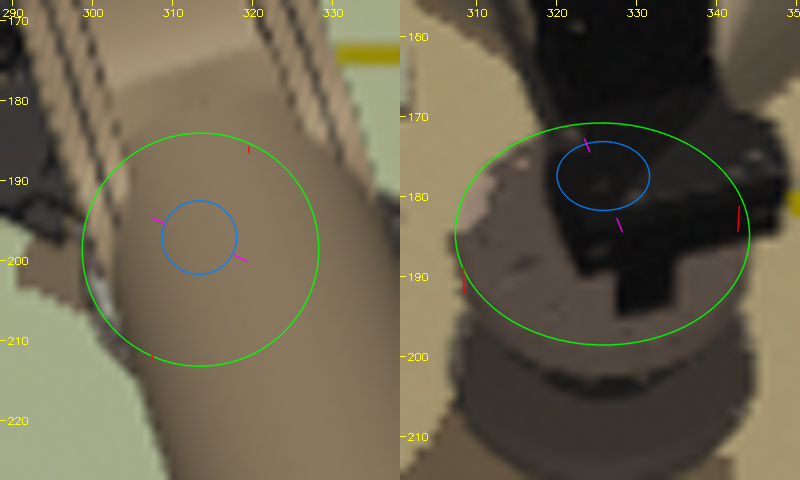

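Request:
arm_command --moves '[0, 0, 0, 0, 0, 0, 0, 0, 0, 0, 0, 0, 0, 0, 0, 0, 0, 0, 0, 0, 0, 0, 0, 0, 0, 0, 0, 0, 0, 0, 0, 0, 0, 0, 0, 0]' --fingers 0 --squeeze 30

```text
time: 12.92
ee_pos: [0.5081, 0.1318, 0.0932]
eef_rot: [0.227, 0.974, -0.0, 0.0]
ft_force: [-1.4, -0.1, 3.1]
width: 0.0373
grip_force: 30.0
```

```bash
python3 f.py
```

```text
F [-0.57 -0.85  2.66] T [-0.208  0.217 -0.005] p [0.5081 0.1318 0.0932] w 37.18800024853564 t 13.1167
yaw 63.74
```

Request:
arm_command --moves '[0, 0, 0.1, 0, 0, 0, 0.1, 0, 0, 0, 0, 0, 0, 0, 0, 0]'

```text
time: 13.45
ee_pos: [0.5081, 0.1318, 0.091]
eef_rot: [0.227, 0.974, -0.0, -0.0]
ft_force: [-0.3, -0.7, 2.7]
width: 0.037
grip_force: 30.0
```

```bash
python3 f.py
```

```text
F [-0.89 -1.55  2.99] T [-0.31   0.183  0.01 ] p [0.5081 0.1318 0.091 ] w 37.29857617923529 t 13.65
yaw 63.74
```

Request:
arm_command --moves '[0, 0, 0.05, 0, 0, 0, 0.05, 0, 0, 0, 0, 0]'

```text
time: 13.9
ee_pos: [0.5081, 0.1319, 0.09]
eef_rot: [0.227, 0.974, 0.0, 0.0]
ft_force: [-0.7, -1.0, 3.7]
width: 0.0372
grip_force: 30.0
```

Request:
arm_command --moves '[0, 0, 0.05, 0, 0, 0, 0.05, 0, 0, 0, 0, 0]'

```text
time: 14.15
ee_pos: [0.5081, 0.1318, 0.089]
eef_rot: [0.227, 0.974, 0.0, 0.0]
ft_force: [-1.2, -1.3, 4.4]
width: 0.0375
grip_force: 30.0
```

Request:
arm_command --moves '[0, 0, 0.05, 0, 0, 0, 0.05, 0, 0, 0, 0, 0]'

```text
time: 14.4
ee_pos: [0.5081, 0.1319, 0.088]
eef_rot: [0.227, 0.974, 0.0, 0.0]
ft_force: [-1.3, -2.2, 4.7]
width: 0.0376
grip_force: 30.0
```

Request:
arm_command --moves '[0, 0, 0.05, 0, 0, 0, 0.05, 0, 0, 0, 0, 0]'

```text
time: 14.65
ee_pos: [0.5081, 0.1319, 0.0871]
eef_rot: [0.227, 0.974, 0.0, 0.0]
ft_force: [-1.6, -2.0, 5.8]
width: 0.0371
grip_force: 30.0
```

Request:
arm_command --moves '[0, 0, 0.05, 0, 0, 0, 0.05, 0, 0, 0, 0, 0]'

```text
time: 14.9
ee_pos: [0.5083, 0.1319, 0.0868]
eef_rot: [0.227, 0.974, 0.0, 0.0]
ft_force: [-3.7, -3.8, 14.1]
width: 0.0377
grip_force: 30.1
```

```bash
python3 f.py
```

```text
F [-4.86 -3.17 13.76] T [-0.743  1.105  0.005] p [0.5082 0.1319 0.0868] w 37.66775517387776 t 15.1
yaw 63.73
```

Request:
arm_command --moves '[0.03, -0.04, 0, 0, 0, 0, 0, 0, 0, 0, 0, 4, 0, 0, 0, 4, 0, 0, 0, 4, 0, 0, 0, 0]'

```text
time: 15.6
ee_pos: [0.5082, 0.1319, 0.0869]
eef_rot: [0.33, 0.944, 0.001, 0.0]
ft_force: [-3.2, -2.1, 12.6]
width: 0.0375
grip_force: 30.1
```

```bash
python3 f.py
```

```text
F [-2.77 -2.26 11.36] T [-0.571  0.664 -0.079] p [0.5082 0.1319 0.0869] w 37.50753413896962 t 15.8
yaw 51.73
```

Request:
arm_command --moves '[0, 0, 0.02, 0, 0, 0, 0, 4, 0, 0, 0, 4, 0, 0, 0, 4, 0, 0, 0, 4, 0, 0, 0, 0]'

```text
time: 16.3
ee_pos: [0.5082, 0.1319, 0.0869]
eef_rot: [0.458, 0.889, 0.001, 0.0]
ft_force: [-3.4, -1.3, 13.6]
width: 0.038
grip_force: 30.1
```

```bash
python3 f.py
```

```text
F [-3.1  -2.52 13.85] T [-0.651  0.855 -0.08 ] p [0.5082 0.1319 0.0868] w 37.59522865066453 t 16.5
yaw 35.73
```

Request:
arm_command --moves '[0, 0, 0, 4, 0, 0, 0, 4, 0, 0, 0, 4, 0, 0, 0, 0]'

```text
time: 16.83
ee_pos: [0.5082, 0.1319, 0.0868]
eef_rot: [0.548, 0.836, 0.001, 0.0]
ft_force: [-3.8, -2.9, 13.2]
width: 0.0376
grip_force: 30.1
```

```bash
python3 f.py
```

```text
F [-3.11 -2.1  13.43] T [-0.649  0.819 -0.072] p [0.5082 0.1319 0.0868] w 37.46193330613935 t 17.0333
yaw 23.73
```

Request:
arm_command --moves '[0, 0, 0, 4, 0, 0, 0, 4, 0, 0, 0, 4, 0, 0, 0, 4, 0, 0, 0, 4, 0, 0, 0, 4, 0, 0, 0, 4, 0, 0, 0, 0]'

```text
time: 17.7
ee_pos: [0.5082, 0.1319, 0.0868]
eef_rot: [0.734, 0.679, 0.001, 0.0]
ft_force: [-3.2, -1.3, 12.7]
width: 0.0377
grip_force: 30.1
```

```bash
python3 f.py
```

```text
F [-3.04 -2.5  13.29] T [-0.588  0.849 -0.056] p [0.5083 0.132  0.0868] w 37.39255544913511 t 17.9
yaw -4.26
```

Request:
arm_command --moves '[0, 0, 0, 3, 0, 0, 0, 3, 0, 0, 0, 1.5, 0, 0, 0, 0]'

```text
time: 18.23
ee_pos: [0.5083, 0.132, 0.0868]
eef_rot: [0.776, 0.63, 0.001, 0.0]
ft_force: [-3.3, -1.9, 13.2]
width: 0.0377
grip_force: 30.1
```

```bash
python3 f.py
```

```text
F [-2.79 -1.93 13.82] T [-0.545  0.815  0.037] p [0.5083 0.132  0.0868] w 37.500433743161146 t 18.4333
yaw -11.76
```

Request:
arm_command --moves '[0, 0, 0, 1, 0, 0, 0, 1, 0, 0, 0, 0]'

```text
time: 18.68
ee_pos: [0.5083, 0.132, 0.0868]
eef_rot: [0.787, 0.617, 0.001, 0.0]
ft_force: [-3.3, -2.7, 13.0]
width: 0.0375
grip_force: 30.1
```

```bash
python3 f.py
```

```text
F [-3.13 -2.46 13.96] T [-0.633  0.802  0.338] p [0.5083 0.132  0.0869] w 37.49232459238665 t 18.8833
yaw -13.72
```

Request:
arm_command --moves '[0, 0, 0, -0.7, 0, 0, -0.05, 0, 0, 0, 0, 0]'

```text
time: 19.13
ee_pos: [0.5083, 0.1319, 0.087]
eef_rot: [0.783, 0.622, 0.001, 0.0]
ft_force: [-1.9, -1.3, 9.6]
width: 0.0375
grip_force: 30.1
```

```bash
python3 f.py
```

```text
F [-0.89 -1.55  9.49] T [-0.472  0.392  0.162] p [0.5082 0.1319 0.087 ] w 37.23497015191375 t 19.3333
yaw -13.05
```

Request:
arm_command --moves '[0, 0, -0.04, -0.5, 0, 0, 0, 0, 0, 0, 0, 0]'

```text
time: 19.58
ee_pos: [0.5082, 0.1319, 0.0871]
eef_rot: [0.78, 0.625, 0.001, 0.0]
ft_force: [0.1, -2.1, 6.3]
width: 0.0378
grip_force: 30.0
```

```bash
python3 f.py
```

```text
F [-0.04 -1.05  5.89] T [-0.363  0.051 -0.003] p [0.5082 0.1319 0.0871] w 37.40584365243535 t 19.7833
yaw -12.56
```

Request:
arm_command --moves '[0, 0, 0, 0, 0, 0, 0, 0, 0, 0, 0, 0, 0, 0, 0, 0, 0, 0, 0, 0, 0, 0, 0, 0, 0, 0, 0, 0, 0, 0, 0, 0]' --fingers 100

```text
time: 20.45
ee_pos: [0.5074, 0.1317, 0.0865]
eef_rot: [0.78, 0.626, -0.0, -0.0]
ft_force: [-0.2, 0.6, 0.1]
width: 0.0821
grip_force: 0.0
```

```bash
python3 f.py
```

```text
F [-0.05 -0.04  0.34] T [-0.102  0.054  0.014] p [0.5076 0.1317 0.0867] w 85.1671806829778 t 20.65
yaw -12.56
```

Request:
arm_command --moves '[0, 0, 0, 0, 0, 0, 0, 0, 0, 0, 0, 0, 0, 0, 0, 0, 0, 0, 0, 0, 0, 0, 0, 0, 0, 0, 0, 0, 0, 0, 0, 0, 0, 0, 0, 0, 0, 0, 0, 0]' --fingers 35 --squeeze 3

```text
time: 21.48
ee_pos: [0.5078, 0.1317, 0.0868]
eef_rot: [0.78, 0.626, 0.0, 0.0]
ft_force: [2.3, -0.3, -0.7]
width: 0.0482
grip_force: 3.0
```

```bash
python3 f.py
```

```text
F [ 2.17 -0.61 -0.58] T [-0.175 -0.415 -0.016] p [0.5078 0.1316 0.0868] w 48.19696315537069 t 21.6833
yaw -12.56
```

Request:
arm_command --moves '[0, 0, 0, 0, 0, 0, 0, 0, 0, 0, 0, 0, 0, 0, 0, 0, 0, 0, 0, 0, 0, 0, 0, 0, 0, 0, 0, 0, 0, 0, 0, 0]' --fingers 100

```text
time: 22.35
ee_pos: [0.5076, 0.1317, 0.0867]
eef_rot: [0.78, 0.626, 0.0, -0.0]
ft_force: [0.2, -0.4, 0.2]
width: 0.0858
grip_force: 0.0
```

Request:
arm_command --moves '[0, 0, -1, 0, 0, 0, -2, 0, 0, 0, -3, 0, 0, 0, -3, 0, 0, 0, -3, 0, 0, 0, -3, 0, 2, 0, 0, 0, 3, 0, 0, 0, 3, 0, 0, 0, 3, 0, 0, 0, 3, 0, 0, 0, 3, 0, 0, 0]'

```text
time: 23.35
ee_pos: [0.5447, 0.2993, 0.2373]
eef_rot: [0.78, 0.626, 0.0, -0.0]
ft_force: [0.7, -0.4, -0.2]
width: 0.087
grip_force: 0.0
```

Request:
arm_command --moves '[3, 0, 0, 0, 3, 0, 0, 0, 3, 0, 0, 0, 3, 0, 0, 0, 3, 0, 0, 0, 2, 0, 0, 0, 0, 0, 0, 0, 0, 0, 0, 0]'

```text
time: 24.02
ee_pos: [0.5811, 0.4647, 0.2361]
eef_rot: [0.78, 0.626, -0.0, 0.0]
ft_force: [0.1, -0.6, -0.1]
width: 0.0871
grip_force: 0.0
```

```bash
python3 f.py
python3 - <<'E'
from h import *
t=avg("top",4);s=avg("scene",4); cv2.imwrite("pics/t5.png",t);cv2.imwrite("pics/s5.png",s)
L=[(circ(.508,.1316,.0586+.018,.055),(0,255,0)),(circ(.508,.1316,.065+.018,.055),(0,0,255))]
cv2.imwrite("pics/g5.png",np.hstack([ov(t,"top",314,198,50,60,8,L),ov(s,"scene",326,186,50,60,8,L)]))
E
```

```text
F [-0.45  0.1   0.33] T [-0.103  0.066  0.043] p [0.5819 0.4627 0.2372] w 87.01887307107891 t 24.2167
yaw -12.64
```

View pics/g5.png

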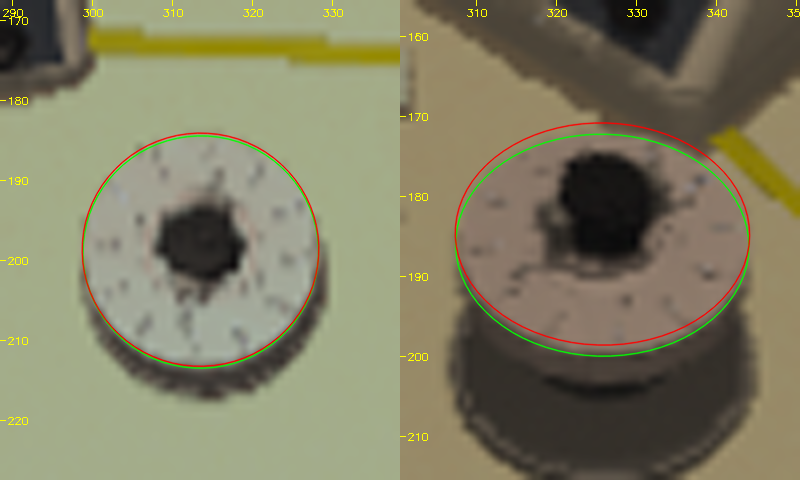

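The lid sits level at the pressed-down height (the green outline fits, not the red free-height one). The 48 mm feel test showed both tabs sprung out. Handing in.

```bash
python3 -c "
from bench import r
print(r.close_job())"
```

```text
the job is handed in; nothing more can be done
None
```

The lid is locked on the middle-sized rotor. It went down about 6 mm onto the spindle shoulder, the knob was turned to its stop, both tabs measured sprung out (48 mm across), and pressing peaked near 16 N of the 20 N allowed. The job was handed in at about 24 s with the arm clear.

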